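# Clamp a tap-handle blank in the engraving fixture

## Task

The wooden tap-handle blank in the engraving fixture has slid back from the end stop. With the fingertips, push it along the channel until it is fully home against the stop, then flip the toggle clamp over past centre so that it snaps shut and holds the blank down. Only push: do not lift or pick up anything, and leave the tumbler, the tape roll and the finished tap handle where they are.

Things in the scene. Friction and masses are not known exactly. Their poses are not given: they have to be found in the camera images.
- fixture: Engraving fixture bolted to the bench. Steel base plate 350 x 120 mm, 15 mm thick, from x -190 to +160 mm. Origin on the bench (underside), z up, x along the channel towards the end stop, y across. Two guides, x -60 to +60 mm, inner faces at y +-25.5 mm, tops 29 mm above the bench, form the channel.
- stop_face (a point): Point on the fixture: middle of the end stop's face at the height of the plate's top (fixture x = +60, y = 0, 15 mm above the bench). The stop is an aluminium bar 79 mm wide (across the channel) and 20 mm thick, its top 40 mm above the bench.
- blank: Loose wooden tap-handle blank, a bar 150 mm long (its x, along the channel), 45 wide, 28 thick, about 0.13 kg, lying on the plate with 3 mm play to each guide. Origin: centre of its underside. Starts 30 to 60 mm short of the stop; home, its origin is at fixture x = -15 mm. Its outer end (x = -75 mm, flush brass insert) stands at least 30 mm out of the guides, even when home.
- clamp (a joint): Over-centre clamp lever (rad). 0 = open (start): hold-down arm raised, handle leaning 0.6 rad from upright away from the blank (to fixture +x). Grows as the handle swings over towards the blank. Centre at 0.6, handle upright: short of it the lever springs back, past it it snaps shut by itself. Takes about 5 N at the grip. Rests at about 1.15 on a home blank, at 1.25 on nothing.
- clamp_hinge (a point): Fixed point on the clamp's hinge axis, which runs along the fixture's y (at fixture x = +100, y = 0, 65 mm above the bench). The bracket round it: x +-15, y +-21 mm, top 79 mm above the bench. The hold-down arm is 85 mm long; shut, it is level and its rubber foot presses on the blank 35 mm from the stop with about 6 N.
- clamp_grip (a point): Point on the axis of the clamp's black handle, 85 mm from the hinge axis, in the fixture's y = 0 plane; moves with the lever. Grip: round bar 20 mm thick, from 45 to 115 mm from the hinge; below it a 12 mm steel rod. Open: at fixture x = +148 mm, 135 mm above the bench; shut: x = +56 mm, 137 mm above the bench.
- tumbler: Bystander: loose open steel tumbler standing on the bench, 72 mm wide at the rim, 110 mm high. Origin: centre of its underside.
- tape: Bystander: loose roll of pale paper tape lying flat on the bench, 100 mm across, 25 mm high. Origin: centre of its underside.
- taphandle: Bystander: loose finished dark-wood tap handle lying on the bench beside the fixture, outside it, 145 mm long (its x, from -65 to +80 mm), 34 mm wide, 26 mm high, with a brass ferrule at -x. Origin: on its underside.
Mind the look-alikes: they are no part of the job. Of the things shaped like the blank, the wooden one is meant.

How it is judged (in metres and radians):
On the way, in this order (a step that is already met when the one before it is completed fails the run):
1. the blank is pushed home against the stop (within 3.5 mm) while the clamp is still open (x of blank in the frame of fixture above -0.0185 m and z of blank in the frame of fixture below 0.019 m and value of joint clamp below 0.4 rad), for 0.2 s.
2. the clamp has been flipped past centre and its foot presses on the home blank (x of blank in the frame of fixture above -0.0185 m and z of blank in the frame of fixture below 0.019 m and value of joint clamp above 1.05 rad and contact force between clamp and blank above 1.5 N), for 0.2 s.
At the end, for the whole second after the job is handed in: The blank lies flat on the fixture, its end within 3.5 mm of the stop and at rest, and the clamp has snapped shut (joint between 1.05 and 1.22 rad) with its foot pressing on the blank by more than 1.5 N (all of step 2 and value of joint clamp below 1.22 rad and linear speed of blank below 0.02 m/s); the robot touches nothing.
It fails at once if the blank is lifted off the fixture or tipped up (origin more than 12 mm above the plate, or tilted over 0.2 rad) (z of blank in the frame of fixture above 0.027 m or angle between blank's own z axis and vertical above 0.2 rad).
It fails at once if the tumbler is moved by more than 15 mm (distance of tumbler from where it was at the start of the episode above 0.015 m).
It fails at once if the tape is moved by more than 15 mm (distance of tape from where it was at the start of the episode above 0.015 m).
It fails at once if the taphandle is moved by more than 15 mm (distance of taphandle from where it was at the start of the episode above 0.015 m).
It also fails if it takes over 48 s, if anything falls off the work surface, if the arm or the gripper's body presses on something with over 40 N, if the wrist force passes 120 N, or if a joint passes its speed limit or range.

## Robot

A 6-joint arm with a two-finger parallel gripper is mounted at the origin on the work surface. World frame = base frame: x ahead of the robot, y to its left, z up, the work surface at z = 0. Lengths are in mm, angles in degrees, forces in N, time in s.
With the tool pointing down it reaches from about 350 to 850 mm from the base axis. Payload 8.1 kg.
Tool frame: the origin (TCP) lies midway between the tips of the shut fingers; the grasp point (between the pads) lies 19 mm behind it; y points along the fingers, x is the direction in which the jaws open and shut, and the axes are right-handed (so a half turn about y gives the same grasp; the last joint's range is limited). The gripper opens to 85 mm and grips with 20 to 120 N. Pads are 22 mm wide; open, the fingers measure 114 mm over their backs; the gripper's body (76 mm by 85 mm) begins 54 mm behind the grasp point. The pads swing forward as they close: fully open they stand 13 mm farther back than shut.
Start: joints at [-82.128, 7.471, 85.268, -0, 87.261, -4.893], TCP at [132.597, -585.169, 231.292] pointing down, gripper open.
Joint ranges: [-169.43, 169.43], [-51.17, 129.36], [1.28, 143.12], [-76.62, 256.62], [0, 156.53], [-152.29, 152.29]. Speed limits (degrees/s): [136.94, 136.94, 159.86, 180, 180, 180].

## Interface

Orientations are given as [roll, pitch, yaw] about the fixed x, y, z axes, in that order (R = Rz(yaw) Ry(pitch) Rx(roll)).
In Python, from bench import r gives the robot as it stands.
- The arm moves only by the tool move_arm, never from a script. Its arguments are lists of equal length, an entry for each row: "linear": the shift along the tool's x, y, z normalised to -1 to 1, where 1 is 300 mm, a list of three; "twist": the turn, a rotation vector about the tool's x, y, z normalised to -1 to 1, where 1 is pi/2 rad, a list of three; "hand": the opening, from -1 (shut) to 1 (fully open). A call has 1 to 12 rows; each row is the pose to reach, as a shift and turn from the pose measured when the call began, along the tool's axes at that moment; what a row does not reach only later rows make up. A row lasts 1/12 s, in which the tool goes at most 41.7 mm and 7.16 degrees, less where a joint would pass 70% of its speed; a pose out of reach is approached as far as the arm can. A call with a number of a shift or a turn outside -1 to 1 is refused whole. A call with a gripper value outside its range is refused whole. The fingers move at their own pace and stop on an object; "force" is the grip in N (left out, the last holds). Time passes only in rows, so rows that repeat a pose let the fingers close. It gives the time, the measured TCP pose, the force and the opening at its end, in the units of the state.
- r.sense(): the state, without advancing time (a new reading comes with each control period).
- r.snapshot(name): name is "side" or "top"; returns a dict with "frame" (480x640x3 uint8, red, green, blue), "range_z" (480x640 float32, mm along the optical axis (not along the pixel's ray), 0 where there is no reading), "intrinsics" (3x3 intrinsics, pixels), "R" (3x3) and "t" (3): a world point X has camera coordinates R X + t. Camera axes: x right, y down, z forward; pixel columns grow to the right and rows downward; lengths in mm; the calibration is good to about 2 mm. A picture is of the moment at which its call begins.
- r.hand_in(): hands the job in, once; it reports no verdict.
The state is a dict: "time": time; "joint_pos": joint angles; "qd": joint speeds; "joint_efforts": joint torques, N m; "tool_pos": TCP position; "tcp_rot": TCP orientation; "ft_force": force on the tool from outside, world axes, zero at the start; "wrist_torque": the same for the moment, N m; "finger_gap": finger opening in mm.
Only numpy, scipy, OpenCV 4.12 (cv2) and the standard library are available. Lean on these libraries where they do the work, as an engineer would, in place of code of your own. Each camera call takes 0.05 s, during which the arm holds its last target. There are 200 camera calls.

## Working session

There is one attempt and no reset: what is moved stays moved. The work goes in short steps, Python scripts to look and compute and a tool call to move; the robot and the scene stay as the last step left them, time stands still between calls to the robot, and variables do not carry over. Pictures are saved under pics/ and viewed, on a budget of 10 in all, crops included, one or two more only if the job needs it, and the job is handed in when it is done.

Besides the shell and the picture viewer there is one more tool, called after "Call:" as a command line: name --argument value ..., lists and objects as JSON in quotes. move_arm: Moves the arm, as the interface text tells. Scaled input: -1 to 1 covers 300 mm each way for a shift and pi/2 rad each way for a turn. Its arguments: {"type":"object","properties":{"linear":{"type":"array","items":{"type":"array","items":{"type":"number","minimum":-1,"maximum":1}}},"twist":{"type":"array","items":{"type":"array","items":{"type":"number","minimum":-1,"maximum":1}}},"hand":{"type":"array","items":{"type":"number"}},"force":{"type":"number"}},"required":["linear","twist","hand"]}

```bash
mkdir -p pics; python3 - <<'E'
from bench import r
import cv2,numpy as np
s=r.sense(); print(s)
for n in("top","side"):
    d=r.snapshot(n); cv2.imwrite(f"pics/{n}0.png",d["frame"][:,:,::-1]); np.savez(f"{n}0.npz",**d); print(d["intrinsics"],d["R"],d["t"])
E
```

```text
{'time': 0.0, 'joint_pos': array([-8.21274274e+01,  7.51592553e+00,  8.53302904e+01, -3.70024424e-04,
        8.72598257e+01, -4.89342349e+00]), 'qd': array([ 0.05644472,  0.00543552, -0.01119823,  0.02142827, -0.09126021,
        0.00350358]), 'joint_efforts': array([-1.82962889e-03, -5.69400001e+01, -5.00547159e+01, -5.72093431e-04,
        1.43607278e-02,  1.17686452e-05]), 'tool_pos': array([ 132.52236076, -584.62065343,  230.22620317]), 'tcp_rot': array([-89.99132259,   0.10568663, -77.2339779 ]), 'ft_force': array([ 0.65539248,  0.17066553, -0.17302278]), 'wrist_torque': array([0.019994  , 0.06171598, 0.01129064]), 'finger_gap': 85.84789147606624}
[[434.06905205   0.         322.80324431]
 [  0.         434.06905205 235.14664058]
 [  0.           0.           1.        ]] [[-0.01274066 -0.99991825 -0.00107848]
 [-0.98481314  0.01273495 -0.17314996]
 [ 0.17314954 -0.00114394 -0.98489488]] [-83.30278599 596.56831929 952.11757295]
[[553.01315461   0.         310.86179822]
 [  0.         553.01315461 242.51294669]
 [  0.           0.           1.        ]] [[ 0.88788469 -0.46006092 -0.00217392]
 [-0.31473064 -0.60394754 -0.73225132]
 [ 0.33556728  0.65083894 -0.68103104]] [-553.01510227  190.68916687  949.32472805]
```

View pics/top0.png

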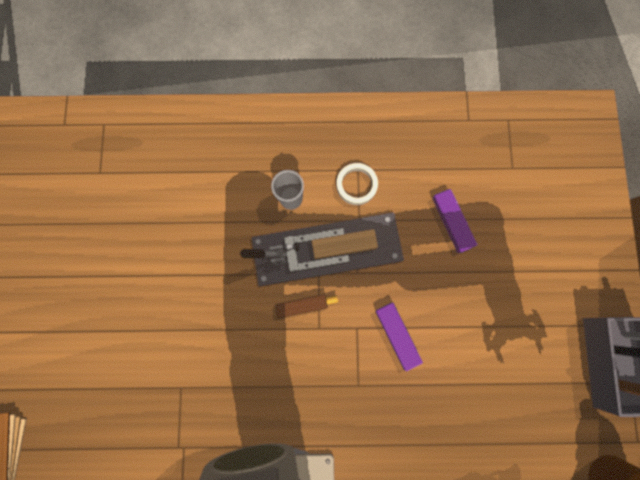

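View pics/side0.png

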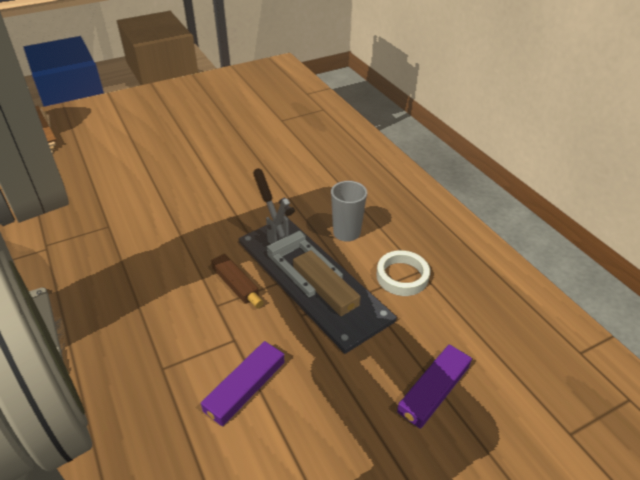

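The top view shows the plate with corners at about (252,237), (391,213), (402,261) and (260,285). The blank spans roughly (312,245) to (377,238), and the handle leans left to (242,253). The tumbler is at (288,188), the tape at (357,184) and the finished tap handle at (305,305). Next I'll fit poses from depth.

```bash
cat > h.py <<'E'
import numpy as np,cv2
def cloud(d):
    K,R,t=d["intrinsics"],d["R"],d["t"]; z=d["range_z"].astype(float)
    v,u=np.mgrid[:480,:640]
    c=np.stack([(u-K[0,2])/K[0,0]*z,(v-K[1,2])/K[1,1]*z,z],-1)
    P=(c-t)@R; P[z<=0]=np.nan
    return P
def mid(P,R,t,lo,hi): pass
E
python3 - <<'E'
import numpy as np,cv2
from h import cloud
for n in("top","side"):
    d=np.load(f"{n}0.npz"); P=cloud(d); f=d["frame"].astype(int)
    if n=="top": m=np.zeros((480,640),bool); m[205:292,235:410]=1
    else: m=np.zeros((480,640),bool); m[165:352,230:400]=1
    print(n,"bench z",np.nanmedian(P[...,2][300:340,180:220]))
    sat=f.max(-1)-f.min(-1)
    pl=m&(abs(P[...,2]-15)<5)&(sat<30)
    k,lab,st,_=cv2.connectedComponentsWithStats(pl.astype(np.uint8)); 
    pl=lab==1+np.argmax(st[1:,4])
    q=P[pl][:,:2].astype(np.float32); print("plate",len(q),cv2.minAreaRect(q),np.median(P[pl][:,2]))
    b=m&(abs(P[...,2]-43)<6)&(sat>40)
    k,lab,st,_=cv2.connectedComponentsWithStats(b.astype(np.uint8)); b=lab==1+np.argmax(st[1:,4])
    q=P[b][:,:2].astype(np.float32); print("blank",len(q),cv2.minAreaRect(q),np.median(P[b][:,2]))
    h=m&(P[...,2]>95)
    print("grip",h.sum(),P[h].min(0) if h.any() else 0,P[h].max(0) if h.any() else 0, P[h].mean(0))
    for nm,box in dict(tumbler=(165,212,268,308),tape=(160,208,333,382),tap=(285,322,270,342)).items():
        if n=="top":
            mm=np.zeros_like(m); mm[box[0]:box[1],box[2]:box[3]]=1; mm&=P[...,2]>12
            print(nm,P[mm].min(0),P[mm].max(0))
E
```

```text
top bench z 0.3656493658578156
plate 4441 ((569.4396362304688, -99.6964111328125), (120.34968566894531, 349.1169128417969), 9.128814697265625) 15.237555057246967
blank 1211 ((576.7269897460938, -140.66973876953125), (45.42362594604492, 149.26126098632812), 8.843474388122559) 43.130762582449655
grip 409 [531.45843935 -38.26488001  95.55030075] [568.10583685  80.06247748 163.41834487] [547.56092343  27.35591345 135.3670261 ]
tumbler [662.3578291  -46.2720104   12.05824923] [732.77962858  22.95786051 115.36101403]
tape [ 678.44719004 -224.90396664   12.01339976] [ 776.59463011 -124.93348613   29.96366271]
tap [ 408.00221752 -121.99925395   14.78604551] [459.30137356  21.89877271  32.55993481]
side bench z 1.2212901345740141
plate 4703 ((570.3426513671875, -102.75312805175781), (121.75585174560547, 351.3871765136719), 9.153042793273926) 16.256368199236285
blank 1445 ((577.66015625, -143.64077758789062), (45.93132400512695, 151.21600341796875), 8.978907585144043) 44.26003389678392
grip 1161 [532.63905784 -52.81748375  95.00954766] [733.59854357  75.05703809 164.7841827 ] [618.25300401   4.15363013 119.1673223 ]
```

```bash
cat >> h.py <<'E'
from scipy.spatial.transform import Rotation as Ro
X=np.array([-.1587,.9873,0]); Y=np.array([-.9873,-.1587,0]); O=np.array([567.4,-86.4,0])
def world(x,y,z): return O+x*X+y*Y+[0,0,z]
def fix(p): q=np.asarray(p)-O; return np.round([q@X,q@Y,q[2]],1)
def plan(s,tgt,yaw=-80.87):
    R0=Ro.from_euler("xyz",s["tcp_rot"],degrees=True)
    Rt=Ro.from_euler("xyz",[-90,0,yaw],degrees=True)
    return np.round(R0.inv().apply(world(*tgt)-s["tool_pos"])/300,4),np.round((R0.inv()*Rt).as_rotvec()/(np.pi/2),4)
E
python3 - <<'E'
from bench import r
from h import *
print(plan(r.sense(),(-172,0,231)))
E
```

```text
(array([-7.2740e-01, -7.0000e-04,  1.7443e+00]), array([-0.0001,  0.0404, -0.0011]))
```

Call:
move_arm --linear '[[-0.4,0,0.95],[-0.4,0,0.95],[-0.4,0,0.95],[-0.4,0,0.95],[-0.4,0,0.95],[-0.4,0,0.95],[-0.4,0,0.95],[-0.4,0,0.95],[-0.4,0,0.95],[-0.4,0,0.95],[-0.4,0,0.95],[-0.4,0,0.95]]' --twist '[[0,0.04,0],[0,0.04,0],[0,0.04,0],[0,0.04,0],[0,0.04,0],[0,0.04,0],[0,0.04,0],[0,0.04,0],[0,0.04,0],[0,0.04,0],[0,0.04,0],[0,0.04,0]]' --hand '[-1,-1,-1,-1,-1,-1,-1,-1,-1,-1,-1,-1]' --force 40

```text
time: 1.1
tool_pos: [382.9, -405.4, 230.4]
tcp_rot: [-90.0, 0.1, -80.9]
ft_force: [-0.2, -0.0, -0.1]
finger_gap: 0.1
```

```bash
python3 - <<'E'
from bench import r
from h import *
s=r.sense();print(s["time"],fix(s["tool_pos"]),s["tcp_rot"],plan(s,(-172,0,231)))
E
```

```text
1.1 [-285.7  232.8  230.4] [-90.02871923   0.10606317 -80.91953572] (array([-0.3798, -0.0018,  0.7756]), array([ 0.0003, -0.0006, -0.0012]))
```

Call:
move_arm --linear '[[-0.38,0,0.775],[-0.38,0,0.775],[-0.38,0,0.775],[-0.38,0,0.775],[-0.38,0,0.775],[-0.38,0,0.775],[-0.38,0,0.775],[-0.38,0,0.775],[-0.38,0,0.775],[-0.38,0,0.775]]' --twist '[[0,0,0],[0,0,0],[0,0,0],[0,0,0],[0,0,0],[0,0,0],[0,0,0],[0,0,0],[0,0,0],[0,0,0]]' --hand '[-1,-1,-1,-1,-1,-1,-1,-1,-1,-1]'

```text
time: 1.93
tool_pos: [593.2, -257.8, 230.3]
tcp_rot: [-90.1, 0.1, -81.0]
ft_force: [0.0, -0.9, 0.2]
finger_gap: -0.1
```

```bash
python3 - <<'E'
from bench import r
from h import *
s=r.sense();print(s["time"],fix(s["tool_pos"]),s["tcp_rot"],plan(s,(-172,0,26)))
E
```

```text
1.9333 [-173.4    1.7  230.3] [-90.07613483   0.09716689 -81.03291257] (array([-0.0034,  0.6809,  0.0066]), array([ 0.0008, -0.0018, -0.0011]))
```

Call:
move_arm --linear '[[0,0.2,0.005],[0,0.4,0.005],[0,0.5,0.005],[0,0.6,0.005],[0,0.65,0.005],[0,0.68,0.005],[0,0.68,0.005],[0,0.68,0.005]]' --twist '[[0,0,0],[0,0,0],[0,0,0],[0,0,0],[0,0,0],[0,0,0],[0,0,0],[0,0,0]]' --hand '[-1,-1,-1,-1,-1,-1,-1,-1]'

```text
time: 2.6
tool_pos: [594.4, -258.7, 27.8]
tcp_rot: [-90.0, 0.0, -81.1]
ft_force: [1.1, 0.1, 1.5]
finger_gap: -0.3
```

```bash
python3 - <<'E'
from bench import r
from h import *
d=r.snapshot("side"); cv2.imwrite("pics/s1.png",cv2.resize(d["frame"][150:370,200:440,::-1],None,fx=2.5,fy=2.5))
s=r.sense();print(s["time"],fix(s["tool_pos"]),s["tcp_rot"],s["ft_force"],plan(s,(-104.5,0,26)))
E
```

```text
2.65 [-174.9   -0.5   29.3] [-8.98996289e+01 -4.50520673e-02 -8.10942774e+01] [0.20271906 0.24022886 0.98512251] (array([-0.2348,  0.0107, -0.0027]), array([-0.0011, -0.0025,  0.0005]))
```

View pics/s1.png

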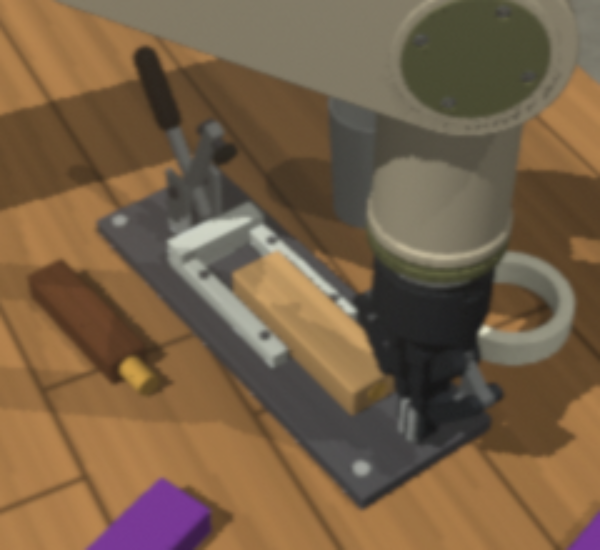

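The crop shows the closed fingers (at about (408,420)) standing on the plate, in line with the blank's brass end at (375,390). Now I'll push.

Call:
move_arm --linear '[[-0.04,0.01,0],[-0.07,0.01,0],[-0.09,0.01,0],[-0.11,0.01,0],[-0.13,0.01,0],[-0.15,0.01,0],[-0.17,0.01,0],[-0.185,0.01,0],[-0.2,0.01,0],[-0.2,0.01,0]]' --twist '[[0,0,0],[0,0,0],[0,0,0],[0,0,0],[0,0,0],[0,0,0],[0,0,0],[0,0,0],[0,0,0],[0,0,0]]' --hand '[-1,-1,-1,-1,-1,-1,-1,-1,-1,-1]'

```text
time: 3.48
tool_pos: [586.2, -198.7, 26.0]
tcp_rot: [-89.9, -0.0, -81.1]
ft_force: [-0.2, -0.4, 0.0]
finger_gap: 0.1
```

```bash
cat > chk.py <<'E'
from bench import r
from h import *
import sys
def blank(d):
    P=cloud(d);f=d["frame"].astype(int);sat=f.max(-1)-f.min(-1)
    F=(P-O); fx=F@X; fy=F@Y
    b=(abs(P[...,2]-44)<6)&(sat>40)&(abs(fy)<35)&(fx>-145)&(fx<70)
    return np.round([b.sum(),np.nanpercentile(fx[b],.5),np.nanpercentile(fx[b],99.5),np.nanmedian(fy[b])],1)
for n in("top","side"):
    d=r.snapshot(n); print(n,blank(d),"start",blank(np.load(n+"0.npz")))
s=r.sense();print(s["time"],fix(s["tool_pos"]),s["tcp_rot"].round(1),"F",s["ft_force"].round(1),"F.X",(s["ft_force"]@X).round(1))
E
python3 chk.py
```

```text
top [672.  -97.6  50.    5.1] start [ 1.205e+03 -1.285e+02  1.880e+01  1.000e-01]
side [1241.  -100.9   48.     5. ] start [ 1.439e+03 -1.323e+02  1.480e+01  3.000e-01]
3.5833 [-114.4   -0.5   25.8] [-89.9   0.  -81.1] F [-0.7  0.6 -0.2] F.X 0.7
```

Call:
move_arm --linear '[[-0.01,0,0],[-0.02,0,0],[-0.026,0,0],[-0.03,0,0],[-0.034,0,0],[-0.034,0,0]]' --twist '[[0,0,0],[0,0,0],[0,0,0],[0,0,0],[0,0,0],[0,0,0]]' --hand '[-1,-1,-1,-1,-1,-1]'

```text
time: 4.08
tool_pos: [584.3, -188.8, 25.6]
tcp_rot: [-90.0, 0.0, -81.1]
ft_force: [0.8, -0.1, 0.1]
finger_gap: 0.1
```

```bash
python3 chk.py
```

```text
top [609.  -87.3  59.2   6.9] start [ 1.205e+03 -1.285e+02  1.880e+01  1.000e-01]
side [1209.   -91.6   56.3    5.4] start [ 1.439e+03 -1.323e+02  1.480e+01  3.000e-01]
4.1833 [-103.9   -0.4   25.6] [-90.    0.  -81.1] F [ 0.2 -0.4  0.4] F.X -0.4
```

Call:
move_arm --linear '[[-0.005,0,0],[-0.01,0,0],[-0.01,0,0]]' --twist '[[0,0,0],[0,0,0],[0,0,0]]' --hand '[-1,-1,-1]'

```text
time: 4.43
tool_pos: [584.7, -187.6, 26.5]
tcp_rot: [-89.9, -0.2, -81.1]
ft_force: [1.7, -7.8, -0.5]
finger_gap: 0.5
```

```bash
python3 chk.py
```

```text
top [601.  -86.7  59.9   6.7] start [ 1.205e+03 -1.285e+02  1.880e+01  1.000e-01]
side [1201.   -90.9   57.2    5.2] start [ 1.439e+03 -1.323e+02  1.480e+01  3.000e-01]
4.5333 [-102.7   -1.    26.4] [-89.9  -0.1 -81.1] F [ 1.8 -6.9 -0.9] F.X -7.1
```

Call:
move_arm --linear '[[-0.012,0,0],[-0.014,0,0],[-0.014,0,0],[-0.014,0,0],[-0.014,0,0]]' --twist '[[0,0,0],[0,0,0],[0,0,0],[0,0,0],[0,0,0]]' --hand '[-1,-1,-1,-1,-1]'

```text
time: 4.95
tool_pos: [585.2, -187.4, 27.9]
tcp_rot: [-89.7, -0.5, -81.2]
ft_force: [1.6, -15.6, 0.0]
finger_gap: 0.2
```

```bash
python3 chk.py; python3 - <<'E'
from bench import r
import cv2
d=r.snapshot("side"); cv2.imwrite("pics/s2.png",cv2.resize(d["frame"][150:350,220:400,::-1],None,fx=3,fy=3))
E
```

```text
top [587.  -86.2  59.8   6.6] start [ 1.205e+03 -1.285e+02  1.880e+01  1.000e-01]
side [1217.   -91.    57.8    5.1] start [ 1.439e+03 -1.323e+02  1.480e+01  3.000e-01]
5.05 [-102.6   -1.6   27.8] [-89.7  -0.5 -81.2] F [  1.4 -16.8   0.5] F.X -16.9
```

View pics/s2.png

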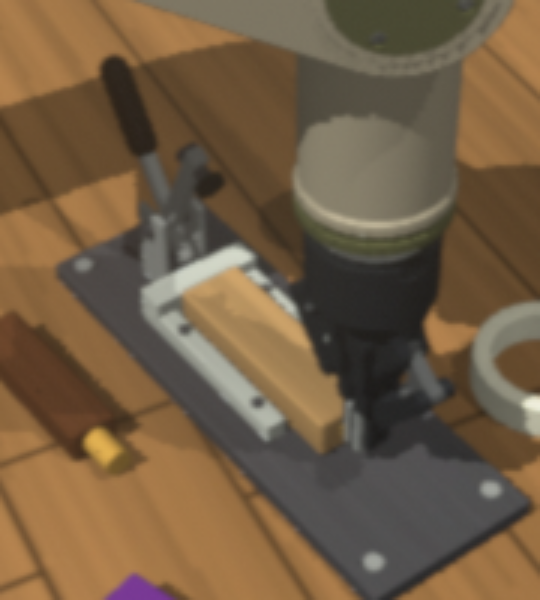

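The crop shows the blank's inner end meeting the stop at about (205,285). The contact force rose to 17 N with no further travel, so the blank is home. I'll back off and lift.

Call:
move_arm --linear '[[0.03,0,0],[0.08,0,0],[0.08,0,0],[0.08,-0.1,0],[0.08,-0.25,0],[0.08,-0.4,0],[0.08,-0.55,0],[0.08,-0.7,0],[0.08,-0.8,0],[0.08,-0.8,0],[0.08,-0.8,0]]' --twist '[[0,0,0],[0,0,0],[0,0,0],[0,0,0],[0,0,0],[0,0,0],[0,0,0],[0,0,0],[0,0,0],[0,0,0],[0,0,0]]' --hand '[-1,-1,-1,-1,-1,-1,-1,-1,-1,-1,-1]'

```text
time: 6.02
tool_pos: [589.4, -210.0, 272.7]
tcp_rot: [-89.4, -0.7, -81.2]
ft_force: [0.1, 0.1, -0.9]
finger_gap: -0.0
```

```bash
python3 chk.py; python3 - <<'E'
from bench import r
from h import *
s=r.sense(); print(plan(s,(207,0,265)))
E
```

```text
top [644.  -87.7  59.5   1.2] start [ 1.205e+03 -1.285e+02  1.880e+01  1.000e-01]
side [ 1.425e+03 -9.180e+01  5.590e+01  7.000e-01] start [ 1.439e+03 -1.323e+02  1.480e+01  3.000e-01]
6.1167 [-1.243e+02 -1.000e-01  2.672e+02] [-89.8  -0.5 -81.2] F [-0.3  0.4 -0.5] F.X 0.4
(array([-1.1043, -0.0016, -0.0059]), array([-0.0025, -0.0031,  0.0051]))
```

Call:
move_arm --linear '[[-0.9,0,-0.005],[-0.9,0,-0.005],[-0.9,0,-0.005],[-0.9,0,-0.005],[-0.9,0,-0.005],[-0.9,0,-0.005],[-0.9,0,-0.005],[-0.9,0,-0.005],[-0.9,0,-0.005],[-0.9,0,-0.005]]' --twist '[[0,0,0.005],[0,0,0.005],[0,0,0.005],[0,0,0.005],[0,0,0.005],[0,0,0.005],[0,0,0.005],[0,0,0.005],[0,0,0.005],[0,0,0.005]]' --hand '[-1,-1,-1,-1,-1,-1,-1,-1,-1,-1]'

```text
time: 6.95
tool_pos: [543.5, 57.0, 263.1]
tcp_rot: [-90.0, 0.0, -81.1]
ft_force: [0.6, -0.6, -0.2]
finger_gap: -0.1
```

```bash
python3 - <<'E'
from bench import r
from h import *
s=r.sense(); print(fix(s["tool_pos"]),plan(s,(210,0,265)),plan(s,(210,0,138)))
E
```

```text
[145.3   0.8 263.1] (array([-0.2155, -0.0063,  0.0016]), array([-0.0005, -0.003 , -0.    ])) (array([-0.2155,  0.417 ,  0.0013]), array([-0.0005, -0.003 , -0.    ]))
```

Call:
move_arm --linear '[[-0.12,0,0],[-0.215,0,0],[-0.215,0,0],[-0.215,0,0],[-0.215,0.12,0],[-0.215,0.24,0],[-0.215,0.36,0],[-0.215,0.417,0],[-0.215,0.417,0],[-0.215,0.417,0]]' --twist '[[0,0,0],[0,0,0],[0,0,0],[0,0,0],[0,0,0],[0,0,0],[0,0,0],[0,0,0],[0,0,0],[0,0,0]]' --hand '[-1,-1,-1,-1,-1,-1,-1,-1,-1,-1]'

```text
time: 7.78
tool_pos: [533.2, 118.9, 137.0]
tcp_rot: [-90.1, -0.0, -81.2]
ft_force: [0.8, 0.2, 0.8]
finger_gap: -0.2
```

```bash
python3 - <<'E'
from bench import r
from h import *
d=r.snapshot("side"); cv2.imwrite("pics/s3.png",cv2.resize(d["frame"][60:340,160:400,::-1],None,fx=2.1,fy=2.1))
s=r.sense(); print(s["time"],s["ft_force"],fix(s["tool_pos"]),plan(s,(100,0,138)))
E
```

```text
7.8333 [1.2103243  0.33708895 0.47216908] [ 2.085e+02 -2.000e-01  1.389e+02] (array([0.3615, 0.0032, 0.0017]), array([-0.0009, -0.004 ,  0.0002]))
```

View pics/s3.png

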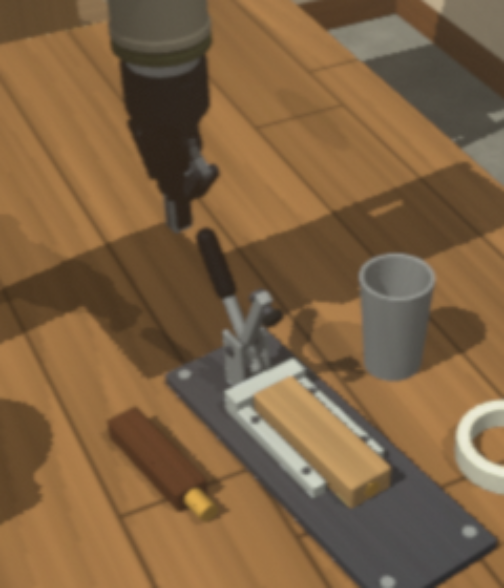

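The crop shows the blank home, with the closed fingers at (178,220) just beyond the handle tip at (207,238) and in line with it. Now the clamp.

Call:
move_arm --linear '[[0.04,0,0],[0.08,0,0],[0.11,0,0],[0.14,0,0],[0.17,0,0],[0.2,0,0],[0.23,0,0],[0.26,0,0],[0.29,0,0],[0.32,0,0],[0.35,0,0],[0.36,0,0]]' --twist '[[0,0,0],[0,0,0],[0,0,0],[0,0,0],[0,0,0],[0,0,0],[0,0,0],[0,0,0],[0,0,0],[0,0,0],[0,0,0],[0,0,0]]' --hand '[-1,-1,-1,-1,-1,-1,-1,-1,-1,-1,-1,-1]'

```text
time: 8.83
tool_pos: [550.9, 10.9, 138.7]
tcp_rot: [-90.0, -0.0, -81.3]
ft_force: [-0.3, 0.6, -0.7]
finger_gap: -0.0
```

```bash
python3 - <<'E'
from bench import r
from h import *
d=r.snapshot("side"); cv2.imwrite("pics/s4.png",cv2.resize(d["frame"][60:340,160:400,::-1],None,fx=2.1,fy=2.1))
s=r.sense(); print(s["time"],s["ft_force"],fix(s["tool_pos"]))
E
```

```text
8.8833 [ 0.20384749 -1.21327743  0.03735746] [ 98.8   0.7 138.7]
```

View pics/s4.png

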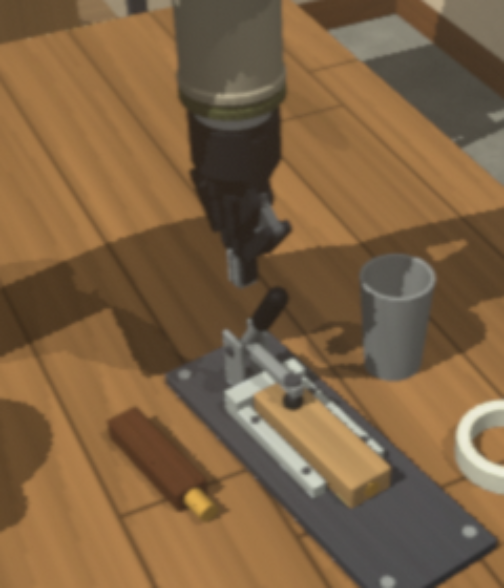

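The clamp has snapped shut: the handle leans over towards the blank at (270,308) and the foot is on the blank at (293,400). Next I'll retreat along fixture +x and up, then verify.

Call:
move_arm --linear '[[-0.1,0,0],[-0.2,0,0],[-0.25,-0.1,0],[-0.3,-0.2,0],[-0.3,-0.3,0],[-0.3,-0.4,0],[-0.3,-0.4,0],[-0.3,-0.4,0],[-0.3,-0.4,0]]' --twist '[[0,0,0],[0,0,0],[0,0,0],[0,0,0],[0,0,0],[0,0,0],[0,0,0],[0,0,0],[0,0,0]]' --hand '[-1,-1,-1,-1,-1,-1,-1,-1,-1]'

```text
time: 9.63
tool_pos: [537.0, 100.2, 258.0]
tcp_rot: [-90.0, -0.0, -81.3]
ft_force: [0.1, 0.0, -0.8]
finger_gap: 0.1
```

```bash
python3 chk.py; python3 - <<'E'
from bench import r
from h import *
d=r.snapshot("side"); P=cloud(d); F=P-O; fx=F@X; fy=F@Y
h=(P[...,2]>115)&(P[...,2]<185)&(abs(fy)<25)&(fx>0)&(fx<110)
a=np.array([fx[h],P[...,2][h]]).T; vx,vy,x0,y0=cv2.fitLine(a.astype(np.float32),cv2.DIST_HUBER,0,.01,.01).ravel()
print("handle",h.sum(),a.mean(0),"joint~",.6+np.arctan2(100-a[:,0].mean(),a[:,1].mean()-65))
cv2.imwrite("pics/s5.png",cv2.resize(d["frame"][160:340,200:440,::-1],None,fx=3,fy=3))
E
```

```text
top [1052.   -87.4   59.     2.5] start [ 1.205e+03 -1.285e+02  1.880e+01  1.000e-01]
side [1291.   -91.8   55.8    3. ] start [ 1.439e+03 -1.323e+02  1.480e+01  3.000e-01]
9.7333 [189.    1.  256.8] [-90.1  -0.  -81.3] F [ 0.6  0.5 -0.4] F.X 0.4
handle 216 [ 48.04102683 145.24186814] joint~ 1.1746364969251948
```

View pics/s5.png

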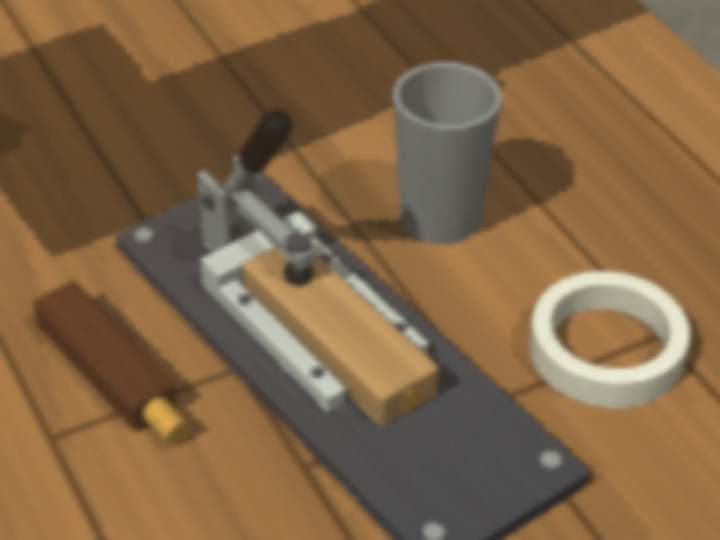

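The blank's end sits at the stop (245,262) with the foot on it at (298,270). The bystanders haven't moved and the robot is clear of everything. Handing in.

```bash
python3 -c "
from bench import r
print(r.hand_in())"
```

```text
the job is handed in; nothing more can be done
None
```

I pushed the blank about 41 mm along the channel with the closed fingertips until it was home. I then flipped the clamp handle past centre from the far side, backed the arm off and handed in at about 9.8 s. The hand-in gives no verdict.

- **Blank:** the contact force rose from about 0 to 17 N with no further travel. After the clamp shut, its position was unchanged to within 0.5 mm.
- **Clamp:** the lever measured about 1.17 rad from depth, against an expected 1.15, and the picture shows its foot on the blank. I could not measure the foot's force directly.
- **Surroundings:** the tumbler, tape roll and finished tap handle look undisturbed. The robot was clear, with wrist force at about the noise level.
- **Disagreement between cameras:** the two views differ by 3–4 mm on the blank's absolute position along the channel. I relied on the force rise and the picture to judge it home.

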